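# Draw the raking light out to its next hole and switch it on

## Task

The battery raking light beside the litho stone stands one hole too short: press its sprung button in and slide the lamp with its outer tube away from the base until the button pops up through the next hole, then push the small slide switch on top of the lamp away from the base to on. Go gently, do not force the tube against the button, do not touch the stone with its drawing, and leave the mug, the tin and the jar where they stand.

Things in the scene. Friction and masses are not known exactly. Their poses are not given: they have to be found in the camera images.
- lamp: Base of the raking light: grey plate 100 x 100 x 14 mm with a post, fixed; origin at the centre of its underside. y = the way the arm sticks out, x = the side it shines to. A fixed 24 mm square steel inner tube; over it slides a 30 mm square aluminium outer tube, flat top 110 mm above the bench, carrying the black lamp head, 44 mm wide, 140 mm long, top 140 mm above the bench.
- lamp_tube (a joint): How far the outer tube and lamp head are drawn out along the base's +y, m. 0 at the start, button in a hole; 0.025 = button in the next hole out, the one wanted. Holes are 25 mm apart, with others at -0.025 and 0.050. Slides with about 1.5 N of rub while the button is under the tube's wall; pull slowly or the button may miss its hole.
- lamp_button (a joint): How far the button is pressed down, m. 0 = up, 5.3 mm proud of the tube's top, locking it; 0.0053 = flush; 0.0073 = under the 2 mm wall. Spring 1.5 N up, 2.8 N flush. Held flush by a fingertip while the tube is pushed out with 6 to 10 N, the dome slips under the hole's edge and after 6 mm stays under. A fingertip bearing on button and tube top with 10 to 17 N can drag the tube along.
- lamp_switch (a joint): Travel of the slide switch, m: 0 = off (start), 0.007 = on, away from the base. A detent lies half-way; about 3 N takes it over and it stays there.
- button_top (a point): Top of the button: a steel pin with a round dome, 10 mm across, upright in an 11 mm round hole in the top of the outer tube, 115 mm from the base's centre along y. It sits in the fixed inner tube and only goes up and down; the hole travels with the outer tube.
- next_hole (a point): Centre of the hole in the outer tube's top that the button must pop through, at the height of that top; it starts 25 mm from the button, on the base's side, and travels with the outer tube.
- head_back (a point): On the lamp head's flat back face (it looks to the base, -y), in the middle of the part that rises above the outer tube: 30 mm high (110 to 140 mm above the bench), 44 mm wide. It starts 60 mm beyond the button and travels with the outer tube; pushing here along +y slides the tube.
- switch_ridge (a point): Top centre of the switch's ridge on the lamp head's flat top: 4 mm high above that top, 4 mm long along y, 16 mm wide; when off it lies 94 mm beyond the back face. The top before it is plain and flat.
- stone: Litho stone with a finished drawing on its face, 240 x 320 x 62 mm, fixed, beside the lamp; origin at the centre of its underside, 320 mm along its y axis. Not to be touched.
- mug: Blue mug, 80 mm across, 88 mm high, handle on its +y side; origin at the centre of its underside. Leave alone.
- ink_tin: Ink tin, 84 mm across, 70 mm high; origin at the centre of its underside. Leave alone.
- gum_jar: Amber glass jar, 60 mm across, 95 mm high; origin at the centre of its underside. Leave alone.

How it is judged:
By the outcome, as a careful person would: the job done as asked, in the order asked, and still so for the second after the job is handed in, with the robot touching nothing.
It also fails if it takes over 58 s, if anything falls off the work surface, if the arm or the gripper's body presses on something with over 40 N, if the wrist force passes 120 N, or if a joint passes its speed limit or range.

## Robot

A 6-joint arm with a two-finger parallel gripper is mounted at the origin on the work surface. World frame = base frame: x ahead of the robot, y to its left, z up, the work surface at z = 0. Lengths are in m, angles in rad, forces in N, time in s.
With the tool pointing down it reaches from about 0.35 to 0.875 m from the base axis. Payload 4.2 kg.
Tool frame: the origin (TCP) lies on the centre line of the jaws, within the pads' length; the fingertips stand 19 mm ahead of it and the grasp point (between the pads) is the TCP; z points along the fingers, y is the line along which they close (so a half turn about z gives the same grasp; the last joint's range is limited). The gripper opens to 87 mm and grips with 3 to 60 N. Pads are 19 mm wide; open, the fingers measure 117 mm over their backs; the gripper's body (75 mm by 190 mm) begins 51 mm behind the grasp point.
Start: joints at [1.512, 0.385, 0.008, 0, -1.194, -0.259], TCP at [0.195, 0.594, 0.242] pointing down, gripper open.
Joint ranges: [-3.14, 3.14], [-1.21, 2.06], [-1.07, 1.41], [-3.16, 2.05], [-2.99, -0.16], [-3.1, 3.1]. Speed limits (rad/s): [2.79, 2.79, 3.14, 3.14, 3.14, 3.14].

## Interface

Orientations are given as a 3x3 rotation matrix whose columns are the frame's x, y, z axes.
In Python, from bench import observe, viewer, ticket gives the robot as it stands.
- The arm moves only by the tool arm_command, never from a script. Its argument "commands" is a list of rows, each a list of 3 entries, a list of its own where there are three numbers: the closure in counts, from 0 (fully open) to 255 (shut), then the shift along the tool's x, y, z in m, then the turn about the tool's z in rad. In form: [[jaw, [x, y, z], turn], ...]. A call has exactly 5 rows; each row is the pose to reach, as a shift and turn from the pose commanded when the call began, along the tool's axes at that moment; what a row does not reach only later rows make up. A row lasts 1/12 s, in which the tool goes at most 41.7 mm and 7.16 degrees, less where a joint would pass 70% of its speed; a pose out of reach is approached as far as the arm can. A call with a gripper value outside its range is refused whole. The fingers move at their own pace and stop on an object; "force" is the grip in N (left out, the last holds). Time passes only in rows, so rows that repeat a pose let the fingers close, or fill a call up. It gives the time, the measured TCP pose, the force, the opening and the grip force at its end, in the units of the state.
- observe(): the state, without advancing time (a new reading comes with each control period).
- viewer.capture(name): name is "scene" or "top" or "wrist"; returns the picture (400x640x3 uint8, blue, green, red); there is no depth.
- viewer.get_calibration(name): a dict with "fov_y" (degrees; the focal length in pixels is half the picture's height over the tangent of half this angle, whatever the lens; pixels are square), "cx", "cy" (the principal point, pixels), "extrinsics" (4x4, takes a point from camera to world coordinates); the wrist camera has in their place "T_tool_cam" (4x4, takes a point from camera to tool coordinates, whose origin is the TCP and whose axes are the flange's). Camera axes: x right, y up, looking along -z (the intrinsics and any distortion apply to the point x, -y, -z); pixel columns grow to the right and rows downward; lengths in m; the calibration is good to about 2 mm. A picture is of the moment at which its call begins: read the wrist's pose just before it. get_calibration takes no time and is no camera call.
- ticket.job_done(): hands the job in; it is judged then, once.
Trained networks look in the newest picture that a camera, given by its name, has taken for a name from the list of things; names that differ only in an ending like _2 or _b are one class to them, and where a whole thing is asked for, a point or a joint stands for the part that bears it (a point fixed in the world has none). Each returns a list of dicts, best first, with "confidence" (0 to 1); they miss things now and then, are a little off and sometimes report something else, mostly with a low value. They report only what shows in the picture. A call takes as long as a camera call.
- viewer.outline_of(target, camera): "pixels" (400x640 bool, what is visible of it) and "extent" ([left, top, right, bottom] in pixels, round what is visible of it).
The state is a dict: "time_s": time; "joints": joint angles; "qd": joint speeds; "effort": joint torques, N m; "tcp_pos": TCP position; "ee_rot": TCP orientation; "force": force on the tool from outside, world axes, zero at the start; "wrist_torque": the same for the moment, N m; "opening": finger opening in m; "grip_force": force on a finger pad.
Only numpy, scipy, OpenCV 4.12 (cv2) and the standard library are available. Lean on these libraries where they do the work, as an engineer would, in place of code of your own. Each camera call takes 0.05 s, during which the arm holds its last target. There are 200 camera calls.

## Working session

There is one attempt and no reset: what is moved stays moved. The work goes in short steps, Python scripts to look and compute and a tool call to move; the robot and the scene stay as the last step left them, time stands still between calls to the robot, and variables do not carry over. Pictures are saved under pics/ and viewed, at most 10 in all, crops included, and the job is handed in when it is done.

Besides the shell and the picture viewer there is one more tool, called after ">>>" as name([rows], argument=value, ...), one row to a line, values as JSON. arm_command: Moves the arm, as the interface text tells. Its arguments: {"type":"object","properties":{"commands":{"type":"array"},"force":{"type":"number"}},"required":["commands"]}

```bash
mkdir -p pics; ls
cat > h.py <<'E'
import numpy as np, cv2
from bench import observe, viewer, ticket
np.set_printoptions(precision=4,suppress=True)
def cam(name):
    c=viewer.get_calibration(name); f=200/np.tan(np.radians(c['fov_y'])/2)
    return c,f
def T_of(name,s=None):
    c,f=cam(name)
    if name!='wrist': return np.array(c['extrinsics'])
    T=np.eye(4);T[:3,:3]=s['ee_rot'];T[:3,3]=s['tcp_pos'];return T@np.array(c['T_tool_cam'])
E
python3 - <<'E'
from h import *
s=observe(); print({k:np.array(v) for k,v in s.items()})
for n in('scene','top','wrist'):
    print(n,viewer.get_calibration(n))
    im=viewer.capture(n); cv2.imwrite(f'pics/{n}0.png',im)
    for t in('lamp','lamp_button','lamp_switch','lamp_tube','button_top','next_hole','head_back','switch_ridge','stone','mug','ink_tin','gum_jar'):
        r=viewer.outline_of(t,n)
        print(n,t,[(round(d['confidence'],2),np.round(d['extent']).astype(int).tolist(), int(d['pixels'].sum())) for d in r[:2]])
print(observe()['time_s'])
E
```

```text
pics
{'time_s': array(0.), 'joints': array([ 1.5116,  0.3856,  0.0066, -0.0005, -1.194 , -0.2586]), 'qd': array([ 0.0001,  0.0018, -0.0014,  0.0016,  0.0015,  0.0004]), 'effort': array([  0.0001, -39.0668,  18.7405,   4.2197,   0.0109,  -0.0002]), 'tcp_pos': array([0.1951, 0.5932, 0.2405]), 'ee_rot': array([[ 0.9499, -0.3126, -0.0006],
       [-0.3126, -0.9499, -0.0021],
       [ 0.0001,  0.0022, -1.    ]]), 'force': array([-0.6223, -0.1923, -0.4959]), 'wrist_torque': array([ 0.0092, -0.0152, -0.0279]), 'grip_force': array(0.), 'opening': array(0.0871)}
scene {'fov_y': 53.292790747095395, 'cx': 326.83786605398456, 'cy': 192.18402278374725, 'extrinsics': array([[ 0.6727, -0.5159,  0.5305,  0.9447],
       [ 0.7397,  0.4493, -0.501 , -0.3671],
       [ 0.0201,  0.7294,  0.6838,  0.5992],
       [ 0.    ,  0.    ,  0.    ,  1.    ]])}
scene lamp [(0.86, [197, 130, 357, 303], 7775), (0.72, [157, 177, 215, 234], 2511)]
scene lamp_button []
scene lamp_switch []
scene lamp_tube [(0.7, [236, 133, 356, 230], 3866)]
scene button_top []
scene next_hole [(0.64, [244, 134, 354, 232], 3828), (0.21
[... 996 characters left out ...]
367, 219], 13563)]
top mug [(0.63, [386, 285, 425, 332], 1382)]
top ink_tin [(0.82, [273, 286, 312, 327], 1193)]
top gum_jar [(0.69, [338, 284, 363, 311], 609), (0.16, [266, 228, 392, 253], 2532)]
wrist {'fov_y': 69.4167580554016, 'cx': 319.45821557053216, 'cy': 192.90591710044328, 'T_tool_cam': array([[ 0.0003,  0.9639,  0.2661,  0.0724],
       [ 1.    , -0.    , -0.001 ,  0.0017],
       [-0.0009,  0.2661, -0.9639, -0.1426],
       [ 0.    ,  0.    ,  0.    ,  1.    ]])}
wrist lamp []
wrist lamp_button []
wrist lamp_switch []
wrist lamp_tube []
wrist button_top []
wrist next_hole []
wrist head_back []
wrist switch_ridge []
wrist stone []
wrist mug []
wrist ink_tin []
wrist gum_jar []
1.95
```

Run:
```python
from h import *
a=cv2.imread('pics/top0.png')[90:350,210:450];a=cv2.resize(a,None,fx=2.2,fy=2.2,interpolation=cv2.INTER_CUBIC)
cv2.imwrite('pics/top0c.png',a)
```

```text
(no output)
```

View pics/scene0.png

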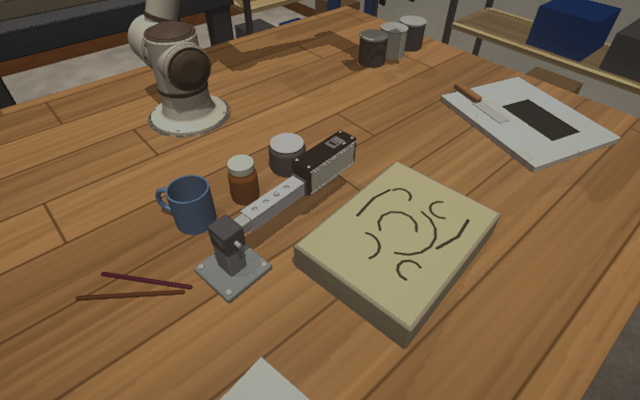

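View pics/top0c.png

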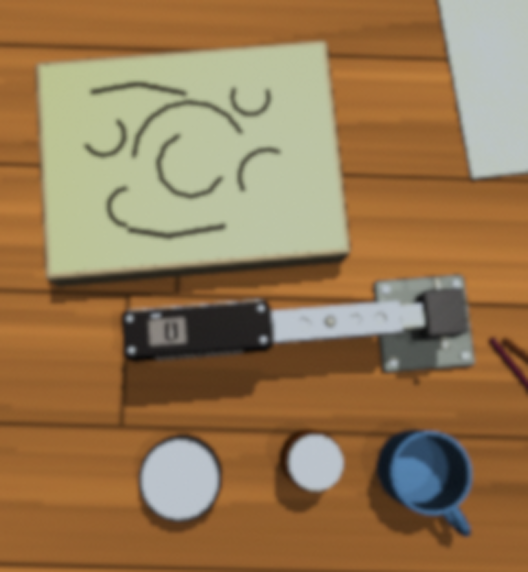

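The scene picture shows the lamp with its base near (232,265) and its head near (330,160). The cropped top view shows the button at crop (330,321), the switch at (171,332), the head's back edge at x≈268, and the mug, jar and tin on the robot's side.

```bash
cat >> h.py <<'E'
def ray(name,px,s=None):
    c,f=cam(name);T=T_of(name,s)
    d=T[:3,:3]@np.array([(px[0]-c['cx'])/f,-(px[1]-c['cy'])/f,-1]);return T[:3,3],d
def atz(name,px,z,s=None):
    o,d=ray(name,px,s);return o+d*(z-o[2])/d[2]
def proj(name,P,s=None):
    c,f=cam(name);p=np.linalg.inv(T_of(name,s))@np.r_[P,1]
    return np.array([c['cx']-f*p[0]/p[2],c['cy']+f*p[1]/p[2]])
def tri(*rays):
    A=np.zeros((3,3));b=np.zeros(3)
    for o,d in rays:
        d=d/np.linalg.norm(d);M=np.eye(3)-np.outer(d,d);A+=M;b+=M@o
    return np.linalg.solve(A,b)
E
python3 - <<'E'
from h import *
k=lambda x,y:(210+x/2.2,90+y/2.2)
for n,p,z in(('button',k(330,321),.115),('switch',k(171,332),.142),('headbackmid',k(269,324),.14),('hbL',k(266,300),.14),('hbR',k(271,348),.14),('hfL',k(124,312),.14),('hfR',k(127,360),.14),('post',k(445,312),.12),('stoneR',k(349,250),.062),('stoneL',k(48,277),.062),('stone2',k(326,42),.062)):
    print(n,atz('top',p,z))
E
```

```text
button [ 0.5083 -0.0787  0.115 ]
switch [0.4906 0.0737 0.142 ]
headbackmid [ 0.5011 -0.0182  0.14  ]
hbL [ 0.5237 -0.0148  0.14  ]
hbR [ 0.4786 -0.0205  0.14  ]
hfL [0.5083 0.1189 0.14  ]
hfR [0.4635 0.1137 0.14  ]
post [ 0.5198 -0.1899  0.12  ]
stoneR [ 0.589  -0.1042  0.062 ]
stoneL [0.5509 0.208  0.062 ]
stone2 [ 0.8202 -0.0779  0.062 ]
```

>>> arm_command([
  [0,[0.025,0.025,0],0],
  [0,[0.05,0.05,0],0],
  [0,[0.075,0.075,0],0],
  [0,[0.1,0.1,0],0],
  [0,[0.125,0.125,0],0],
])

```text
time_s: 2.37
tcp_pos: [0.2754, 0.4344, 0.2416]
ee_rot: [[0.95, -0.312, 0.0], [-0.312, -0.95, 0.0], [0.0, -0.0, -1.0]]
force: [1.3, 0.1, -0.2]
opening: 0.0867
grip_force: 0.0
```

>>> arm_command([
  [0,[0.025,0.025,0],0],
  [0,[0.05,0.05,0],0],
  [0,[0.075,0.075,0],0],
  [0,[0.1,0.1,0],0],
  [0,[0.125,0.125,0],0],
])

```text
time_s: 2.78
tcp_pos: [0.3551, 0.2765, 0.2419]
ee_rot: [[0.95, -0.312, 0.001], [-0.312, -0.95, 0.001], [0.0, -0.001, -1.0]]
force: [0.6, 0.3, 0.2]
opening: 0.0871
grip_force: 0.0
```

>>> arm_command([
  [0,[0.025,0.025,0],0],
  [0,[0.05,0.05,0],0],
  [0,[0.075,0.075,0],0],
  [0,[0.1,0.1,0],0],
  [0,[0.125,0.125,0],0],
])

```text
time_s: 3.2
tcp_pos: [0.4348, 0.1187, 0.242]
ee_rot: [[0.95, -0.312, 0.001], [-0.312, -0.95, 0.001], [0.001, -0.001, -1.0]]
force: [0.9, 0.0, -0.2]
opening: 0.0869
grip_force: 0.0
```

>>> arm_command([
  [0,[0.025,0.025,0],-0.1],
  [0,[0.05,0.05,0],-0.2],
  [0,[0.075,0.075,0],-0.3],
  [0,[0.1,0.1,0],-0.4],
  [0,[0.111,0.121,-0.005],-0.433],
])

```text
time_s: 3.62
tcp_pos: [0.5031, -0.0316, 0.2458]
ee_rot: [[0.993, 0.117, -0.001], [0.117, -0.993, -0.001], [-0.001, 0.0, -1.0]]
force: [0.3, 0.5, -0.2]
opening: 0.087
grip_force: 0.0
```

```bash
cat > look.py <<'E'
import sys,json
from h import *
n=sys.argv[1]
s=observe(); im=viewer.capture('wrist'); cv2.imwrite(f'pics/{n}.png',im)
json.dump({k:np.array(v).tolist() for k,v in s.items()},open(f'pics/{n}.json','w'))
print(s['time_s'],s['tcp_pos'],s['ee_rot'][:2,:2].ravel() if hasattr(s['ee_rot'],'ravel') else s['ee_rot'])
for t in sys.argv[2:]:
    for d in viewer.outline_of(t,'wrist')[:2]: 
        r,c=np.nonzero(d['pixels']);print(t,round(d['confidence'],2),np.round(d['extent'],1),'cent',c.mean(),r.mean(),len(r))
E
python3 look.py w1 lamp_button lamp_switch lamp_tube
```

```text
3.6167 [ 0.5031 -0.0316  0.2458] [ 0.9931  0.1172  0.1172 -0.9931]
lamp_button 0.45 [364.  185.3 375.5 193.1] cent 367.4567901234568 187.54320987654322 81
lamp_button 0.41 [211.4 233.9 267.9 310. ] cent 244.74289772727272 285.9453125 1408
lamp_switch 0.53 [194.4 185.4 211.5 206.8] cent 200.38785046728972 195.66355140186917 214
lamp_switch 0.23 [361.1 183.6 373.3 192.8] cent 367.5 188.0 82
lamp_tube 0.67 [146.1 156.4 441.3 218.9] cent 275.1409979921172 187.02015319402096 13447
```

>>> arm_command([
  [0,[0,0.015,0],0],
  [0,[0,0.03,0],0],
  [0,[0,0.045,0],0],
  [0,[0,0.06,0],0],
  [0,[0,0.06,0],0],
])

```text
time_s: 4.23
tcp_pos: [0.5087, -0.0893, 0.2465]
ee_rot: [[0.993, 0.114, -0.0], [0.114, -0.993, -0.0], [-0.0, 0.0, -1.0]]
force: [-0.3, -0.5, -0.3]
opening: 0.087
grip_force: 0.0
```

```bash
python3 look.py w2 lamp_button lamp_switch
```

```text
4.2333 [ 0.5087 -0.0893  0.2465] [ 0.9934  0.1145  0.1145 -0.9934]
lamp_button 0.46 [303.7 182.1 318.6 190.6] cent 309.7564102564103 186.66666666666666 78
lamp_switch 0.55 [127.9 183.7 147.7 205.2] cent 136.57089552238807 194.1417910447761 268
```

View pics/w1.png

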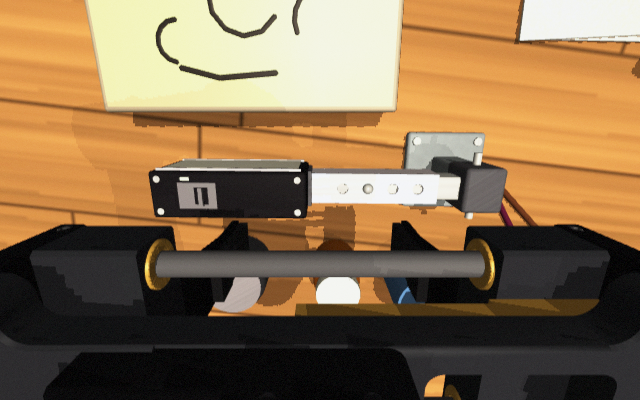

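View pics/w2.png

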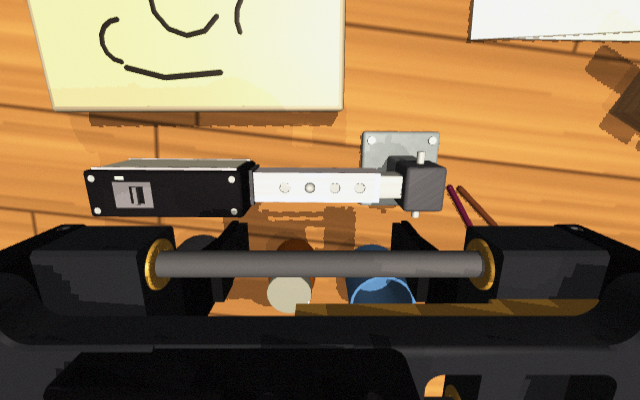

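In w1 the button is at about (368,188), the next hole at (393,188), the head's back edge at x≈308 and the switch at about (202,196). In w2 the button is at about (310,187) and the switch at about (138,194).

Run:
```python
from h import *
import json
S=[json.load(open(f'pics/w{i}.json')) for i in(1,2)]
print('button',tri(ray('wrist',(368,188),S[0]),ray('wrist',(310,187),S[1])))
print('button net',tri(ray('wrist',(367.5,187.5),S[0]),ray('wrist',(309.8,186.7),S[1])), tri(ray('wrist',(367.5,187.5),S[0]),ray('top',(360,236)),ray('wrist',(309.8,186.7),S[1])))
print('switch net',tri(ray('wrist',(200.4,195.7),S[0]),ray('wrist',(136.6,194.1),S[1])))
for i,pts in enumerate([dict(b=(368,188,.115),hole=(393,188,.11),h2=(343,188,.11),hb1=(306,169,.14),hb2=(309,215,.14),tu=(378,168,.11),tl=(378,206,.11)),dict(b=(310,187,.115),hole=(335,187,.11),hb1=(250,168,.14),hb2=(250,213,.14))]):
    for n,p in pts.items(): print(i,n,atz('wrist',p[:2],p[2],S[i]))
ims=[cv2.resize(cv2.imread(f'pics/w{i}.png')[150:225,x:x+250],None,fx=3.2,fy=3.2,interpolation=cv2.INTER_CUBIC) for i,x in((1,140),(2,80))]
cv2.imwrite('pics/wz.png',np.vstack(ims))
```

```text
button [ 0.5084 -0.0815  0.1094]
button net [ 0.5083 -0.0813  0.1078] [ 0.5086 -0.0806  0.1088]
switch net [0.4907 0.0733 0.1378]
0 b [ 0.5097 -0.0804  0.115 ]
0 hole [ 0.5115 -0.1061  0.11  ]
0 h2 [ 0.5056 -0.0567  0.11  ]
0 hb1 [ 0.5262 -0.0188  0.14  ]
0 hb2 [ 0.4842 -0.0259  0.14  ]
0 tu [ 0.5296 -0.0878  0.11  ]
0 tl [ 0.4911 -0.0945  0.11  ]
1 b [ 0.5097 -0.0815  0.115 ]
1 hole [ 0.5113 -0.1063  0.11  ]
1 hb1 [ 0.5272 -0.0277  0.14  ]
1 hb2 [ 0.4855 -0.0298  0.14  ]
```

View pics/wz.png

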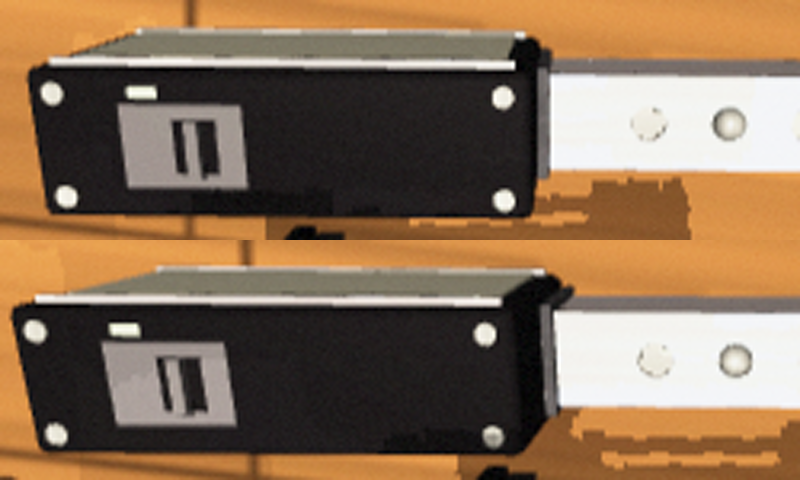

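The two views agree: the button is near (0.509, -0.081), and the lamp arm points along (-0.115, 0.993). The switch ridge is near (0.491, 0.073), within 2 mm of the given offset. I'll shut the jaws and come down above the button.

>>> arm_command([
  [255,[0.001,-0.005,0.025],0],
  [255,[0.001,-0.005,0.05],0],
  [255,[0.001,-0.005,0.075],0],
  [255,[0.001,-0.005,0.095],0],
  [255,[0.001,-0.005,0.095],0],
], force=10)

```text
time_s: 4.8
tcp_pos: [0.5062, -0.0828, 0.1476]
ee_rot: [[0.993, 0.116, -0.009], [0.116, -0.993, -0.0], [-0.009, -0.001, -1.0]]
force: [-0.5, 0.3, -0.0]
opening: 0.0615
grip_force: 0.0
```

>>> arm_command([
  [255,[0,0,0],0],
  [255,[0,0,0],0],
  [255,[0,0,0],0],
  [255,[0,0,0],0],
  [255,[0,0,0],0],
])

```text
time_s: 5.22
tcp_pos: [0.5098, -0.0837, 0.1527]
ee_rot: [[0.993, 0.115, 0.002], [0.115, -0.993, 0.0], [0.002, 0.0, -1.0]]
force: [0.2, 0.6, 0.0]
opening: 0.0282
grip_force: 0.0
```

```bash
python3 look.py w3
python3 - <<'E'
from h import *
im=cv2.imread('pics/w3.png')[120:300,180:460]
cv2.imwrite('pics/w3c.png',cv2.resize(im,None,fx=2.8,fy=2.8,interpolation=cv2.INTER_CUBIC))
E
```

```text
5.2167 [ 0.5098 -0.0837  0.1527] [ 0.9934  0.1151  0.1151 -0.9934]
```

View pics/w3c.png

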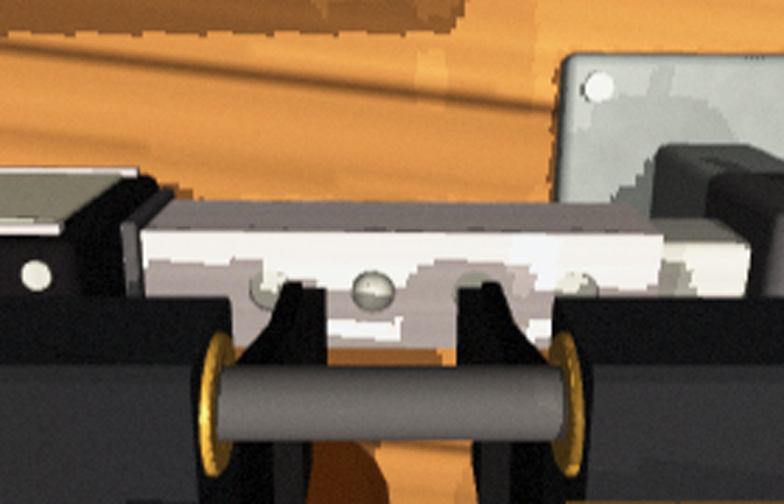

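The crop shows the button at crop (373,291), full picture (313,224), with the fingers still closing on either side. Each finger tip is about 8 mm thick.

Run:
```python
from h import *
import json
s=json.load(open('pics/w3.json'))
R=np.array(s['ee_rot'])
for z in(.112,.115):
    P=atz('wrist',(313.2,224),z,s); print(P, R.T@(P-np.array(s['tcp_pos'])))
s1=json.load(open('pics/w1.json'))
print(tri(ray('wrist',(313.2,224),s),ray('wrist',(368,188),s1)))
```

```text
[ 0.5087 -0.0812  0.112 ] [-0.0009 -0.0027  0.0407]
[ 0.5099 -0.0811  0.115 ] [ 0.0003 -0.0026  0.0377]
[ 0.5089 -0.0811  0.1122]
```

>>> arm_command([
  [255,[0,0,0],0],
  [255,[0,0,0],0],
  [255,[0,0,0],0],
  [255,[0,0,0],0],
  [255,[0,0,0],0],
])

```text
time_s: 5.68
tcp_pos: [0.5093, -0.0839, 0.1515]
ee_rot: [[0.993, 0.115, -0.0], [0.115, -0.993, -0.0], [-0.0, 0.0, -1.0]]
force: [0.2, -0.8, 0.4]
opening: 0.0013
grip_force: 0.0
```

>>> arm_command([
  [255,[0,0,0.01],0],
  [255,[0,0,0.014],0],
  [255,[0,0,0.017],0],
  [255,[0,0,0.019],0],
  [255,[0,0,0.02],0],
])

```text
time_s: 6.1
tcp_pos: [0.5087, -0.0839, 0.131]
ee_rot: [[0.993, 0.115, -0.002], [0.115, -0.993, -0.0], [-0.002, 0.0, -1.0]]
force: [-1.4, -0.6, 2.5]
opening: 0.0006
grip_force: 1.1
```

>>> arm_command([
  [255,[0,0,0.001],0],
  [255,[0,0,0.002],0],
  [255,[0,0,0.0025],0],
  [255,[0,0,0.003],0],
  [255,[0,0,0.003],0],
])

```text
time_s: 6.52
tcp_pos: [0.509, -0.0839, 0.1294]
ee_rot: [[0.993, 0.115, -0.0], [0.115, -0.993, -0.0], [-0.0, 0.0, -1.0]]
force: [-3.6, 1.6, 7.4]
opening: 0.0008
grip_force: 3.4
```

>>> arm_command([
  [255,[0,0,0.0003],0],
  [255,[0,0,0.0006],0],
  [255,[0,0,0.0006],0],
  [255,[0,0,0.0006],0],
  [255,[0,0,0.0006],0],
])

```text
time_s: 6.93
tcp_pos: [0.509, -0.084, 0.1293]
ee_rot: [[0.993, 0.115, -0.0], [0.115, -0.993, -0.0], [-0.0, 0.0, -1.0]]
force: [-4.9, 0.9, 9.5]
opening: 0.0006
grip_force: 4.9
```

>>> arm_command([
  [255,[0,0,0.0004],0],
  [255,[0,0,0.0008],0],
  [255,[0,0,0.001],0],
  [255,[0,0,0.001],0],
  [255,[0,0,0.001],0],
])

```text
time_s: 7.35
tcp_pos: [0.509, -0.0841, 0.1292]
ee_rot: [[0.993, 0.116, 0.0], [0.116, -0.993, -0.001], [0.0, 0.001, -1.0]]
force: [-5.8, 1.6, 14.6]
opening: 0.0005
grip_force: 7.4
```

>>> arm_command([
  [255,[0,-0.0005,0],0],
  [255,[0,-0.001,0],0],
  [255,[0,-0.0015,0],0],
  [255,[0,-0.002,0],0],
  [255,[0,-0.0025,0],0],
])

```text
time_s: 7.77
tcp_pos: [0.5089, -0.0827, 0.1293]
ee_rot: [[0.993, 0.116, 0.0], [0.116, -0.993, -0.003], [-0.0, 0.003, -1.0]]
force: [-5.3, -4.3, 13.0]
opening: 0.0002
grip_force: 6.6
```

>>> arm_command([
  [255,[0,-0.001,0],0],
  [255,[0,-0.002,0],0],
  [255,[0,-0.003,0],0],
  [255,[0,-0.004,0],0],
  [255,[0,-0.005,0],0],
])

```text
time_s: 8.18
tcp_pos: [0.5092, -0.0784, 0.1292]
ee_rot: [[0.993, 0.116, 0.002], [0.116, -0.993, -0.003], [0.002, 0.004, -1.0]]
force: [-1.9, -7.4, 9.7]
opening: 0.0004
grip_force: 4.8
```

```bash
python3 look.py w4
python3 - <<'E'
from h import *
im=cv2.imread('pics/w4.png')[120:300,180:460]
cv2.imwrite('pics/w4c.png',cv2.resize(im,None,fx=2.8,fy=2.8,interpolation=cv2.INTER_CUBIC))
E
```

```text
8.1833 [ 0.5092 -0.0784  0.1292] [ 0.9932  0.1162  0.1162 -0.9932]
```

View pics/w4c.png

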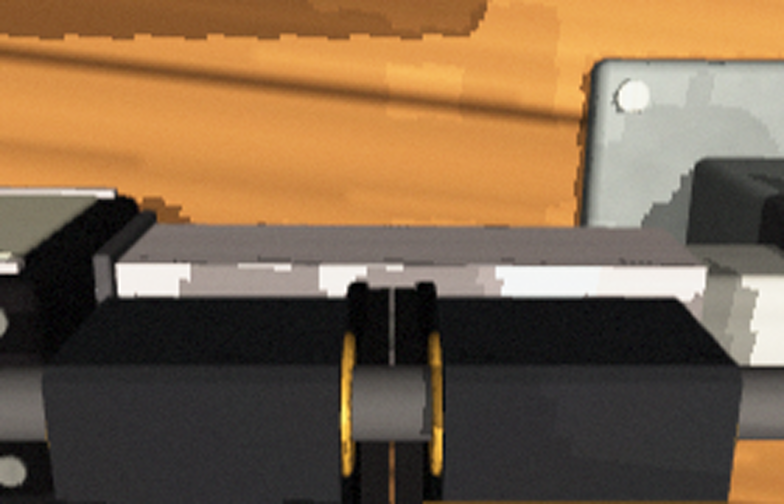

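The crop shows the shut fingers resting on the tube top. The tube's base-side end is at crop (706,268), compared with (660,236) before the drag.

Run:
```python
from h import *
import json
a=json.load(open('pics/w3.json'));b=json.load(open('pics/w4.json'))
k=lambda x,y:(180+x/2.8,120+y/2.8)
A=atz('wrist',k(660,235),.11,a);B=atz('wrist',k(706,267),.11,b);print('tube end',A,B,(B-A)[1])
A=atz('wrist',k(143,232),.11,a);B=atz('wrist',k(117,263),.11,b);print('head end',A,B,(B-A)[1])
A=atz('wrist',k(565,57),.014,a);B=atz('wrist',k(594,61),.014,b);print('plate corner',A,B,(B-A)[1])
```

```text
tube end [ 0.5302 -0.1482  0.11  ] [ 0.5301 -0.1451  0.11  ] 0.0030960043244173674
head end [ 0.5167 -0.0247  0.11  ] [ 0.5167 -0.0208  0.11  ] 0.003874838403385303
plate corner [ 0.5633 -0.1396  0.014 ] [ 0.564  -0.1387  0.014 ] 0.000880163512891774
```

>>> arm_command([
  [255,[0,0,0.0005],0],
  [255,[0,0,0.001],0],
  [255,[0,0,0.0014],0],
  [255,[0,-0.0005,0.0016],0],
  [255,[0,-0.001,0.0016],0],
])

```text
time_s: 8.65
tcp_pos: [0.5092, -0.0775, 0.129]
ee_rot: [[0.993, 0.117, 0.003], [0.117, -0.993, -0.004], [0.002, 0.004, -1.0]]
force: [-6.1, -6.6, 18.5]
opening: 0.0006
grip_force: 9.3
```

>>> arm_command([
  [255,[0,-0.0007,-0.0004],0],
  [255,[0,-0.0014,-0.0004],0],
  [255,[0,-0.002,-0.0004],0],
  [255,[0,-0.0027,-0.0004],0],
  [255,[0,-0.0033,-0.0004],0],
])

```text
time_s: 9.07
tcp_pos: [0.5088, -0.0736, 0.1291]
ee_rot: [[0.993, 0.117, 0.003], [0.117, -0.993, -0.003], [0.002, 0.003, -1.0]]
force: [-5.3, -3.9, 17.1]
opening: 0.0004
grip_force: 8.6
```

```bash
python3 look.py w5
cat > tube.py <<'E'
# shift of the tube since picture w3 by matching its base-side end patch, projected at z=.11
import sys,json
from h import *
a=json.load(open('pics/w3.json'));n=sys.argv[1];b=json.load(open(f'pics/{n}.json'))
A=cv2.imread('pics/w3.png',0);B=cv2.imread(f'pics/{n}.png',0)
u=np.array([-.1155,.9933,0]);v=np.array([.9933,.1155,0])
def rect(im,s,cx,cy,z,w,h):   # ortho patch at 4 px/mm: cols along -u, rows along -v
    c=np.array([cx,cy,z]);src=[];dst=[]
    for i,j in((0,0),(1,0),(1,1),(0,1)):
        src.append(proj('wrist',c-u*w*(i-.5)-v*h*(j-.5),s));dst.append((i*w*4000,j*h*4000))
    return cv2.warpPerspective(im,cv2.getPerspectiveTransform(np.float32(src),np.float32(dst)),(int(w*4000),int(h*4000)))
def shift(c,z,w,h):
    t=rect(A,a,*c,z,w,h);g=rect(B,b,*c,z,w+.08,h+.008)
    r=cv2.matchTemplate(g,t,cv2.TM_CCOEFF_NORMED);_,m,_,p=cv2.minMaxLoc(r)
    return -(p[0]/4-40),-(p[1]/4-4),m     # mm along u, v
print('tube end side strip',shift((.5285,-.1485),.108,.03,.012))
print('plate corner (ref)',shift((.565,-.145),.014,.03,.03))
E
python3 tube.py w4; python3 tube.py w5
```

```text
9.0667 [ 0.5088 -0.0736  0.1291] [ 0.9932  0.1165  0.1165 -0.9932]
tube end side strip (19.75, 1.0, 0.8834472894668579)
plate corner (ref) (0.25, -0.0, 0.9815839529037476)
tube end side strip (23.25, 1.25, 0.8769847750663757)
plate corner (ref) (0.25, -0.0, 0.975375771522522)
```

```bash
cat > prof.py <<'E'
import sys,json
sys.argv=[sys.argv[0]]+sys.argv[1:]
from h import *
u=np.array([-.1155,.9933,0]);v=np.array([.9933,.1155,0]);b0=np.array([.509,-.081,0])
# tube's +v side edge at z=.11: line just inside the top edge (v=+13mm) ; print strong edges along u (mm from button)
for n in sys.argv[1:]:
    s=json.load(open(f'pics/{n}.json'));im=cv2.GaussianBlur(cv2.imread(f'pics/{n}.png',0),(3,3),0).astype(np.float32)
    for off,z in((.0125,.11),(.014,.11),(.015,.103)):
        t=np.arange(-85,-45,.5);P=np.array([proj('wrist',b0+u*x/1000+v*off+[0,0,z],s) for x in t],np.float32)
        g=cv2.remap(im,P[:,:1],P[:,1:],cv2.INTER_LINEAR)[:,0]
        d=np.gradient(g);k=np.argsort(-abs(d))[:6];print(n,off,z,sorted([(float(t[i]),round(float(d[i]))) for i in k]))
        print('   ',g[::4].astype(int))
E
python3 prof.py w3 w4 w5
```

```text
w3 0.0125 0.11 [(-71.0, 6), (-70.5, 19), (-70.0, 35), (-69.5, 35), (-69.0, 19), (-68.5, 7)]
    [111 111 113 113 113 115 113 113 222 235 236 237 238 237 237 237 238 238
 237 238]
w3 0.014 0.11 [(-70.5, 5), (-70.0, 12), (-69.5, 14), (-69.0, 10), (-68.5, 5), (-65.0, 4)]
    [ 92  99  99 100 100  99 100  99 138 147 154 162 161 159 153 162 164 164
 160 163]
w3 0.015 0.103 [(-85.0, 6), (-84.5, 5), (-84.0, 4), (-69.0, 5), (-68.5, 7), (-68.0, 6)]
    [ 56  75  86  85  85  83  86  85  89 110 112 111 111 111 111 111 110 111
 112 112]
w4 0.0125 0.11 [(-73.0, -10), (-67.0, 19), (-66.5, 39), (-66.0, 49), (-65.5, 35), (-65.0, 11)]
    [118 118 120 119 121 121 101  78  77  88 235 239 238 238 238 239 238 238
 238 239]
w4 0.014 0.11 [(-68.5, -6), (-67.0, 11), (-66.5, 22), (-66.0, 25), (-65.5, 18), (-65.0, 9)]
    [ 89 100 100 100 100 100 101  93  84  78 157 158 156 156 156 163 160 161
 161 163]
w4 0.015 0.103 [(-85.0, 9), (-84.5, 9), (-84.0, 7), (-83.5, 5), (-83.0, 5), (-82.5, 4)]
    [ 52  80  93  95  94  93  93  94  94  93  98 109 111 110 111 110 110 110
 110 111]
w5 0.0125 0.11 [(-67.5, -10), (-62.5, 9), (-62.0, 31), (-61.5, 46), (-61.0, 43), (-60.5, 24)]
    [122 122 121 122 123 125 124 125 120  96  80  79 189 236 237 238 238 238
 238 238]
w5 0.014 0.11 [(-64.5, -6), (-62.5, 8), (-62.0, 13), (-61.5, 18), (-61.0, 19), (-60.5, 11)]
    [ 86  99 100 100 100 101 100 100 101  99  84  70 123 143 156 165 163 162
 161 163]
w5 0.015 0.103 [(-85.0, 8), (-84.5, 9), (-84.0, 8), (-83.5, 6), (-83.0, 5), (-82.5, 4)]
    [ 47  77  91  93  93  94  94  94  94  94  93  93  96 107 111 111 111 112
 111 111]
```

The tube has travelled 8.3 mm (end edge from -69.7 to -61.4 mm), so the button is held under the wall. I'll lift, then move up to the head's back face.

>>> arm_command([
  [255,[0,0,-0.004],0],
  [255,[0,0,-0.009],0],
  [255,[0,0,-0.014],0],
  [255,[0,0,-0.014],0],
  [255,[0,0,-0.014],0],
])

```text
time_s: 9.53
tcp_pos: [0.5082, -0.0719, 0.1398]
ee_rot: [[0.993, 0.115, 0.001], [0.115, -0.993, 0.0], [0.001, -0.0, -1.0]]
force: [-0.2, -0.1, -0.8]
opening: 0.0004
grip_force: 0.0
```

```bash
python3 look.py w6; python3 prof.py w6|head -1; python3 -c "
from h import *
s=observe();u=np.array([-.1155,.9933,0]);d=s['tcp_pos']-np.array([.509,-.081,0]);print(d@u,d@[.9933,.1155,0],s['tcp_pos'],s['force'])"
```

```text
9.5333 [ 0.5082 -0.0719  0.1398] [ 0.9934  0.115   0.115  -0.9934]
w6 0.0125 0.11 [(-66.5, -3), (-62.0, 14), (-61.5, 35), (-61.0, 41), (-60.5, 25), (-60.0, 9)]
0.009085930560088306 -4.5976252449932576e-05 [ 0.5079 -0.072   0.1395] [ 0.016   0.1751 -0.5155]
```

>>> arm_command([
  [255,[0,-0.01,0],0],
  [255,[0,-0.02,0],0],
  [255,[0,-0.03,0],0],
  [255,[0,-0.036,0],0],
  [255,[0,-0.038,0],0],
])

```text
time_s: 10.0
tcp_pos: [0.5034, -0.0329, 0.1397]
ee_rot: [[0.993, 0.117, -0.0], [0.117, -0.993, 0.0], [-0.0, -0.0, -1.0]]
force: [0.3, -0.1, 0.3]
opening: 0.0008
grip_force: 0.0
```

>>> arm_command([
  [255,[0,-0.001,0],0],
  [255,[0,-0.002,0],0],
  [255,[0,-0.003,0],0],
  [255,[0,-0.004,0],0],
  [255,[0,-0.005,0],0],
])

```text
time_s: 10.42
tcp_pos: [0.503, -0.0295, 0.1397]
ee_rot: [[0.993, 0.114, -0.0], [0.114, -0.993, -0.0], [-0.0, 0.0, -1.0]]
force: [-0.3, -0.3, 0.5]
opening: 0.0003
grip_force: 0.0
```

>>> arm_command([
  [255,[0,-0.001,0],0],
  [255,[0,-0.002,0],0],
  [255,[0,-0.003,0],0],
  [255,[0,-0.004,0],0],
  [255,[0,-0.005,0],0],
])

```text
time_s: 10.83
tcp_pos: [0.5024, -0.0244, 0.1398]
ee_rot: [[0.993, 0.115, -0.0], [0.115, -0.993, -0.0], [-0.0, 0.0, -1.0]]
force: [-0.5, 0.1, 0.1]
opening: 0.0005
grip_force: 0.0
```

>>> arm_command([
  [255,[0,-0.0006,0],0],
  [255,[0,-0.0012,0],0],
  [255,[0,-0.0018,0],0],
  [255,[0,-0.0024,0],0],
  [255,[0,-0.003,0],0],
])

```text
time_s: 11.25
tcp_pos: [0.502, -0.0214, 0.1398]
ee_rot: [[0.993, 0.115, 0.0], [0.115, -0.993, 0.0], [0.0, -0.0, -1.0]]
force: [-0.6, -0.5, 0.1]
opening: 0.0005
grip_force: 0.0
```

>>> arm_command([
  [255,[0,-0.0006,0],0],
  [255,[0,-0.0012,0],0],
  [255,[0,-0.0018,0],0],
  [255,[0,-0.0024,0],0],
  [255,[0,-0.003,0],0],
])

```text
time_s: 11.67
tcp_pos: [0.5017, -0.0189, 0.1398]
ee_rot: [[0.993, 0.115, -0.0], [0.115, -0.993, -0.001], [-0.0, 0.001, -1.0]]
force: [1.9, -3.7, -0.0]
opening: 0.0005
grip_force: 1.8
```

>>> arm_command([
  [255,[0,-0.0006,0],0],
  [255,[0,-0.0012,0],0],
  [255,[0,-0.0018,0],0],
  [255,[0,-0.0024,0],0],
  [255,[0,-0.003,0],0],
])

```text
time_s: 12.08
tcp_pos: [0.5014, -0.0155, 0.1398]
ee_rot: [[0.993, 0.115, 0.0], [0.115, -0.993, -0.0], [0.0, 0.0, -1.0]]
force: [0.4, -4.0, 0.4]
opening: 0.0003
grip_force: 1.6
```

```bash
python3 look.py w7; python3 prof.py w7|head -4
```

```text
12.0833 [ 0.5014 -0.0155  0.1398] [ 0.9934  0.1149  0.1149 -0.9934]
w7 0.0125 0.11 [(-85.0, 9), (-57.5, 9), (-57.0, 23), (-56.5, 34), (-56.0, 28), (-55.5, 17)]
    [ 99 119 120 121 120 121 120 119 122 123 122 108 109 113 140 241 241 241
 241 242]
w7 0.014 0.11 [(-82.5, 10), (-82.0, 9), (-57.0, 10), (-56.5, 16), (-56.0, 17), (-55.5, 9)]
```

>>> arm_command([
  [255,[0,-0.0006,0],0],
  [255,[0,-0.0012,0],0],
  [255,[0,-0.0018,0],0],
  [255,[0,-0.0024,0],0],
  [255,[0,-0.003,0],0],
])

```text
time_s: 12.55
tcp_pos: [0.501, -0.0125, 0.1397]
ee_rot: [[0.993, 0.115, 0.0], [0.115, -0.993, -0.0], [0.0, 0.0, -1.0]]
force: [2.4, -3.7, -0.7]
opening: 0.0007
grip_force: 1.8
```

>>> arm_command([
  [255,[0,-0.0006,0],0],
  [255,[0,-0.0012,0],0],
  [255,[0,-0.0018,0],0],
  [255,[0,-0.0024,0],0],
  [255,[0,-0.003,0],0],
])

```text
time_s: 12.97
tcp_pos: [0.5007, -0.0094, 0.1398]
ee_rot: [[0.993, 0.115, 0.0], [0.115, -0.993, 0.0], [0.0, -0.0, -1.0]]
force: [1.7, -3.5, -1.5]
opening: 0.0005
grip_force: 1.4
```

>>> arm_command([
  [255,[0,-0.0004,0],0],
  [255,[0,-0.0008,0],0],
  [255,[0,-0.0012,0],0],
  [255,[0,-0.0016,0],0],
  [255,[0,-0.002,0],0],
])

```text
time_s: 13.38
tcp_pos: [0.5005, -0.0073, 0.1398]
ee_rot: [[0.993, 0.115, 0.0], [0.115, -0.993, 0.0], [0.0, -0.0, -1.0]]
force: [0.3, -1.6, -0.2]
opening: 0.0004
grip_force: 0.7
```

>>> arm_command([
  [255,[0,-0.0003,0],0],
  [255,[0,-0.0006,0],0],
  [255,[0,-0.0009,0],0],
  [255,[0,-0.0012,0],0],
  [255,[0,-0.0015,0],0],
])

```text
time_s: 13.8
tcp_pos: [0.5001, -0.0059, 0.1397]
ee_rot: [[0.993, 0.115, -0.0], [0.115, -0.993, 0.0], [-0.0, -0.0, -1.0]]
force: [-0.5, 0.3, -0.5]
opening: 0.0005
grip_force: 0.0
```

The push force has vanished, so the button may have popped into the hole. I'll check.

```bash
python3 look.py w8 lamp_button; python3 prof.py w8|head -4
python3 - <<'E'
from h import *
im=cv2.imread('pics/w8.png')[110:300,260:560]
cv2.imwrite('pics/w8c.png',cv2.resize(im,None,fx=2.6,fy=2.6,interpolation=cv2.INTER_CUBIC))
E
```

```text
13.8 [ 0.5001 -0.0059  0.1397] [ 0.9934  0.1151  0.1151 -0.9934]
w8 0.0125 0.11 [(-85.0, 9), (-84.5, 8), (-47.0, 9), (-46.5, 22), (-46.0, 33), (-45.5, 36)]
    [ 91 114 117 118 118 119 119 119 120 121 112 106 107 108 123 124 124 127
 126 133]
w8 0.014 0.11 [(-82.5, 9), (-82.0, 10), (-81.5, 8), (-46.5, 10), (-46.0, 17), (-45.5, 20)]
```

View pics/w8c.png

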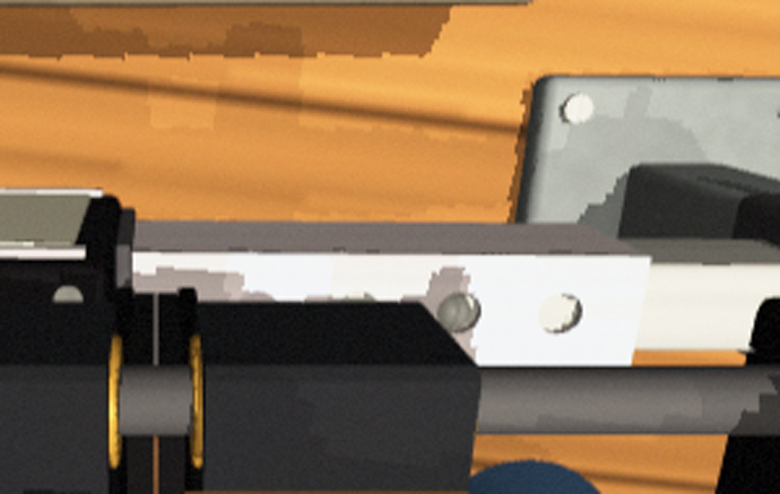

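The crop shows the button risen through the next hole at crop (460,312), with one free hole to its right. The tube end has moved about 25 mm. Next is the switch: back off, rise, cross over the head, and lower to just above its top, short of the ridge.

>>> arm_command([
  [255,[0,0.003,0],0],
  [255,[0,0.003,-0.01],0],
  [255,[0,0.003,-0.02],0],
  [255,[0,0.003,-0.03],0],
  [255,[0,0.003,-0.03],0],
])

```text
time_s: 14.32
tcp_pos: [0.5019, -0.009, 0.1718]
ee_rot: [[0.993, 0.115, 0.004], [0.115, -0.993, 0.001], [0.004, -0.0, -1.0]]
force: [-0.3, 0.5, -0.2]
opening: 0.0005
grip_force: 0.0
```

>>> arm_command([
  [255,[0,-0.02,0],0],
  [255,[0,-0.04,0],0],
  [255,[0,-0.06,0],0],
  [255,[0,-0.08,0],0],
  [255,[0,-0.085,0],0],
])

```text
time_s: 14.73
tcp_pos: [0.4907, 0.0772, 0.1696]
ee_rot: [[0.993, 0.117, 0.0], [0.117, -0.993, 0.0], [0.0, -0.0, -1.0]]
force: [0.7, -0.1, -1.4]
opening: 0.0005
grip_force: 0.0
```

```bash
python3 look.py w9 lamp_switch lamp_button
python3 - <<'E'
from h import *
import json
s=json.load(open('pics/w9.json'));u=np.array([-.1155,.9933,0]);v=np.array([.9933,.1155,0]);b=np.array([.509,-.081,0])
d=np.array(s['tcp_pos'])-b;print('tcp along',d@u,d@v)
for d in viewer.outline_of('lamp_switch','wrist')[:1]:
    r,c=np.nonzero(d['pixels']);P=atz('wrist',(c.mean(),r.mean()),.142,s)-b;print('switch',P@u,P@v)
im=cv2.imread('pics/w9.png')[110:300,180:480]
cv2.imwrite('pics/w9c.png',cv2.resize(im,None,fx=2.6,fy=2.6,interpolation=cv2.INTER_CUBIC))
E
```

```text
14.7333 [0.4907 0.0772 0.1696] [ 0.9931  0.117   0.117  -0.9931]
lamp_switch 0.73 [278.1 216.3 298.5 227.1] cent 287.0 220.5 148
lamp_button 0.44 [524.7 208.  544.4 221.5] cent 532.4246575342465 214.74657534246575 146
tcp along 0.15922612753370674 5.779822300674281e-05
switch 0.17807369326359715 0.006678521331155167
```

View pics/w9c.png

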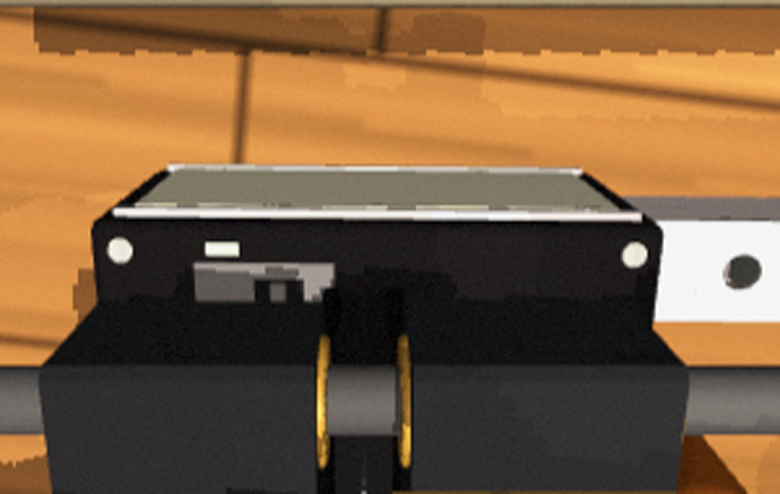

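The crop shows the ridge at crop (279,290), about 178 mm beyond the button against 179 expected, with the finger tips short of it on the base side. I'll lower and push.

>>> arm_command([
  [255,[0,0,0.003],0],
  [255,[0,0,0.006],0],
  [255,[0,0,0.008],0],
  [255,[0,0,0.0095],0],
  [255,[0,0,0.0095],0],
])

```text
time_s: 15.35
tcp_pos: [0.4906, 0.0749, 0.1597]
ee_rot: [[0.993, 0.114, -0.001], [0.114, -0.993, -0.0], [-0.001, 0.0, -1.0]]
force: [-0.4, 0.3, -0.1]
opening: 0.0004
grip_force: 0.0
```

>>> arm_command([
  [255,[0,-0.002,0],0],
  [255,[0,-0.004,0],0],
  [255,[0,-0.006,0],0],
  [255,[0,-0.008,0],0],
  [255,[0,-0.01,0],0],
])

```text
time_s: 15.77
tcp_pos: [0.4897, 0.0856, 0.1604]
ee_rot: [[0.993, 0.115, 0.0], [0.115, -0.993, 0.0], [0.0, -0.0, -1.0]]
force: [0.1, -0.5, 0.5]
opening: 0.0007
grip_force: 0.0
```

>>> arm_command([
  [255,[0,-0.0006,0],0],
  [255,[0,-0.0012,0],0],
  [255,[0,-0.0018,0],0],
  [255,[0,-0.0024,0],0],
  [255,[0,-0.003,0],0],
])

```text
time_s: 16.18
tcp_pos: [0.4893, 0.0881, 0.1603]
ee_rot: [[0.993, 0.115, -0.0], [0.115, -0.993, -0.0], [-0.0, 0.0, -1.0]]
force: [0.9, -1.0, 0.8]
opening: 0.0004
grip_force: 0.8
```

>>> arm_command([
  [255,[0,-0.0006,0],0],
  [255,[0,-0.0012,0],0],
  [255,[0,-0.0018,0],0],
  [255,[0,-0.0024,0],0],
  [255,[0,-0.003,0],0],
])

```text
time_s: 16.6
tcp_pos: [0.489, 0.0905, 0.1603]
ee_rot: [[0.993, 0.115, -0.0], [0.115, -0.993, -0.002], [-0.0, 0.002, -1.0]]
force: [2.2, -5.8, -0.1]
opening: 0.0004
grip_force: 2.9
```

>>> arm_command([
  [255,[0,-0.0006,0],0],
  [255,[0,-0.0012,0],0],
  [255,[0,-0.0018,0],0],
  [255,[0,-0.0024,0],0],
  [255,[0,-0.003,0],0],
])

```text
time_s: 17.02
tcp_pos: [0.4887, 0.0948, 0.1603]
ee_rot: [[0.993, 0.115, 0.0], [0.115, -0.993, 0.001], [0.0, -0.001, -1.0]]
force: [-0.4, 0.7, 0.8]
opening: 0.0007
grip_force: 0.2
```

>>> arm_command([
  [255,[0,-0.0004,0],0],
  [255,[0,-0.0008,0],0],
  [255,[0,-0.0012,0],0],
  [255,[0,-0.0016,0],0],
  [255,[0,-0.0016,0],0],
])

```text
time_s: 17.43
tcp_pos: [0.4885, 0.0955, 0.1602]
ee_rot: [[0.993, 0.115, -0.0], [0.115, -0.993, -0.001], [-0.0, 0.001, -1.0]]
force: [1.2, -3.6, -0.8]
opening: 0.0004
grip_force: 1.7
```

>>> arm_command([
  [255,[0,-0.0003,0],0],
  [255,[0,-0.0006,0],0],
  [255,[0,-0.0006,0],0],
  [255,[0,-0.0006,0],0],
  [255,[0,-0.0006,0],0],
])

```text
time_s: 17.85
tcp_pos: [0.4884, 0.0958, 0.1602]
ee_rot: [[0.993, 0.115, -0.0], [0.115, -0.993, -0.001], [-0.0, 0.001, -1.0]]
force: [1.8, -5.5, -0.7]
opening: 0.0006
grip_force: 2.7
```

>>> arm_command([
  [255,[0,0.003,0],0],
  [255,[0,0.006,0],0],
  [255,[0,0.006,-0.02],0],
  [255,[0,0.006,-0.05],0],
  [255,[0,0.006,-0.08],0],
])

```text
time_s: 18.27
tcp_pos: [0.4884, 0.0905, 0.2404]
ee_rot: [[0.993, 0.115, -0.002], [0.115, -0.993, -0.0], [-0.002, -0.0, -1.0]]
force: [0.5, 0.3, 0.6]
opening: 0.0004
grip_force: 0.0
```

>>> arm_command([
  [255,[0,0.03,-0.01],0],
  [255,[0,0.06,-0.01],0],
  [255,[0,0.09,-0.01],0],
  [255,[0,0.115,-0.01],0],
  [255,[0,0.115,-0.01],0],
])

```text
time_s: 18.68
tcp_pos: [0.5023, -0.0264, 0.2502]
ee_rot: [[0.994, 0.111, 0.0], [0.111, -0.994, 0.001], [0.0, -0.001, -1.0]]
force: [0.0, -0.7, -0.8]
opening: 0.0005
grip_force: 0.0
```

```bash
python3 look.py w10 lamp_switch lamp_button
python3 - <<'E'
from h import *
import json
s=json.load(open('pics/w10.json'));u=np.array([-.1155,.9933,0]);v=np.array([.9933,.1155,0]);b=np.array([.509,-.081,0])
for t,z in(('lamp_switch',.142),('lamp_button',.114)):
  for d in viewer.outline_of(t,'wrist')[:1]:
    r,c=np.nonzero(d['pixels']);P=atz('wrist',(c.mean(),r.mean()),z,s)-b;print(t,P@u,P@v)
im=cv2.imread('pics/w10.png')[140:240,60:470]
a=cv2.resize(im,None,fx=1.9,fy=1.9,interpolation=cv2.INTER_CUBIC)
tops=cv2.resize(viewer.capture('top')[200:345,250:450],None,fx=2.4,fy=2.4,interpolation=cv2.INTER_CUBIC)
tops=cv2.copyMakeBorder(tops,0,0,0,a.shape[1]-tops.shape[1],cv2.BORDER_CONSTANT)
cv2.imwrite('pics/w10c.png',np.vstack([a,tops]))
for t in('mug','ink_tin','gum_jar'): print(t,[np.round(d['extent']).tolist() for d in viewer.outline_of(t,'top')[:1]])
E
```

```text
18.6833 [ 0.5023 -0.0264  0.2502] [ 0.9938  0.1112  0.1112 -0.9938]
lamp_switch 0.56 [165.4 183.3 183.6 202.9] cent 172.9126213592233 193.69417475728156 206
lamp_button 0.56 [366.9 181.8 380.1 191.4] cent 371.7721518987342 186.51898734177215 79
lamp_switch 0.18563284036524308 0.0017590486650793415
lamp_button 0.001385092110071559 0.0005817454387081455
mug [[384.0, 283.0, 425.0, 331.0]]
ink_tin [[272.0, 289.0, 312.0, 326.0]]
gum_jar [[337.0, 283.0, 364.0, 310.0]]
```

View pics/w10c.png

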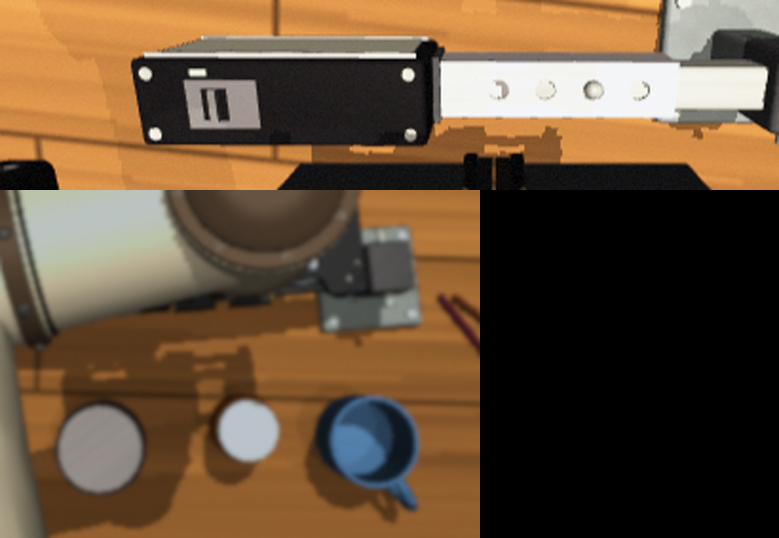

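The last picture shows the button risen at crop (594,90) in the next hole out. The switch has moved from 178 to 185.6 mm beyond the button, which is on. The mug, tin and jar haven't moved and the arm is clear, so I'm handing in.

```bash
python3 -c "
from bench import ticket
print(ticket.job_done())"
```

```text
the job is handed in; nothing more can be done
None
```

The job is handed in, without a verdict returned: the tube is out one hole with the button up through it, the switch is pushed to on, and the stone, mug, tin and jar were left alone; the downward press on the tube briefly reached about 18.5 N, just over the 10 to 17 N you gave.

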